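# Knock a nut bar out of the bar former and stop it on the run-out

## Task

Knock the finished nut bar out of the bar former: with one finger press down the black pad of the knock-out lever until the bar pops out, and with the other finger stop the bar on the sloping run-out, clear of the mould pocket, before it slides off the open end. Only touch the bar, do not pick it up, and leave the other things on the bench where they are. Finish while the finger is still lightly holding the bar back.

Things in the scene. Friction and masses are not known exactly. Their poses are not given: they have to be found in the camera images.
- runout: Sloping top of the fixed bar former (240 mm long bench tool): metal mould block with one pocket at the upper end, then a smooth sheet run-out down to an open end. Origin: centre of the pocket's mouth, on the slope's surface, 85 mm above the bench. x points down the slope (22 degrees), y level across, z square to the slope; the surface is z = 0. Pocket 73 (x) by 53 by 10 mm deep.
- stop_place (a point): A point on the run-out's surface, on its centre line, 132 mm down the slope from the pocket's centre and straight across from the lever's pad. Low lips 8 mm high and 2.5 mm thick run along both sides of the run-out and pocket, 55 mm apart inside; a fingertip can stand between them. A press lid, swung open, stands behind the pocket, to 65 mm off the slope.
- runout_end (a point): Middle of the run-out's open lower edge, 176 mm down the slope from the pocket's centre, 19 mm above the bench. Nothing there stops the bar.
- bar_center (a point): Centre of the nut bar: brown chocolate and nuts, 70 mm (down the slope) by 50 by 18 mm thick, about 80 g, loose and slippery. It starts in the pocket, its top 8 mm above the mould. With the lever about four fifths down it is lifted over the pocket's edge and slides away in about half a second. It is clear of the pocket when its centre is 72 mm or more down the slope from the pocket's centre.
- lever (a joint): Knock-out lever, a steel rocker along the -y side of the former, sprung upwards: 0 at rest, 0.18 rad when fully down (stop). Pressing its pad lifts the knock-out plate under the bar by about 14 mm; let go, it springs back.
- pad_top (a point): Centre of the top of the lever's black finger pad, 32 mm (along the former) by 30 mm, level within 6 degrees, 53 mm to the -y side of the run-out's centre line. At rest 58 mm above the bench; goes 14 mm down under 3 to 5 N. When it is down, a fingertip at the same height over stop_place is about 8 mm above the run-out and 10 mm below the top of an arriving bar.
- jar: Bystander: round glass jar, 72 mm across and 95 mm high, with paper lolly sticks standing in it to 147 mm. Origin at the centre of its underside.
- tub: Bystander: clear plastic tub of nuts, 110 by 85 mm, 60 mm high. Origin at the centre of its underside.
- boards: Bystander: small stack of cake boards, 120 by 90 mm, 30 mm high. Origin at the centre of its underside.
- palette_knife: Bystander: palette knife 240 mm long lying flat on the bench along its own x axis, handle to -x.
Things that resemble listed ones, but are neither listed nor needed, are in the scene too. Of the things like the part that bears bar_center, leave any that is purple, red or yellow; of the rest the larger one is meant.

How it is judged:
On the way, in this order (a step that is already met when the one before it is completed fails the run):
1. the lever is pressed down while the bar is still in the mould (value of joint lever above 0.09 rad and x of bar_center in the frame of runout below 0.03 m).
2. a finger stops the bar on the run-out, clear of the pocket (contact force between the fingers and bar above 0.02 N and x of bar_center in the frame of runout between 0.069 and 0.15 m and linear speed of bar below 0.02 m/s), for 0.2 s.
At the end, for the whole second after the job is handed in: The bar lies flat and still on the run-out, its centre 69 to 150 mm down the slope from the pocket's centre (clear of the pocket, not over the open end), and a finger still touches it and holds it back lightly (0.02 to 10 N) (x of bar_center in the frame of runout between 0.069 and 0.15 m and z of bar_center in the frame of runout between 0.003 and 0.018 m and angle between the z axis of bar and the z axis of runout, either way round below 0.15 rad and contact force between the fingers and bar between 0.02 and 10 N and linear speed of bar below 0.01 m/s); the arm keeps its last pose, push and grip.
It fails at once if the bar is lifted off the former (z of bar_center in the frame of runout above 0.032 m).
It fails at once if the bar slides off the open end (x of bar_center in the frame of runout above 0.17 m or z of bar_center in the frame of runout below -0.015 m).
It fails at once if a bystander is moved or tipped (distance of any of jar, tub, boards, palette_knife from where it was at the start of the episode above 0.025 m or angle between jar's own z axis and vertical above 0.3 rad).
It also fails if it takes over 32 s, if anything falls off the work surface, if the arm or the gripper's body presses on something with over 40 N, if the wrist force passes 120 N, or if a joint passes its speed limit or range.

## Robot

A 6-joint arm with a two-finger parallel gripper is mounted at the origin on the work surface. World frame = base frame: x ahead of the robot, y to its left, z up, the work surface at z = 0. Lengths are in m, angles in rad, forces in N, time in s.
With the tool pointing down it reaches from about 0.35 to 0.725 m from the base axis. Payload 6 kg.
Tool frame: the origin (TCP) lies on the mounting face of the last link; the fingertips stand ctrl.tcp_to_tips ahead of it and the grasp point (between the pads) lies 155 mm ahead of it (ctrl.tcp_to_tips is the distance from the TCP to the fingertips, in m); z points along the fingers, y is the direction in which the jaws open and shut (so a half turn about z gives the same grasp; the last joint's range is limited). The gripper opens to 85 mm and grips with 20 to 120 N. Pads are 22 mm wide; open, the fingers measure 114 mm over their backs; the gripper's body (76 mm by 85 mm) begins 54 mm behind the grasp point. The pads swing forward as they close: fully open they stand 13 mm farther back than shut.
Start: joints at [-0.827, 0.04, 0.085, 0, -1.615, -0.334], TCP at [0.239, -0.55, 0.405] pointing down, gripper open.
Joint ranges: [-2.56, 2.56], [-1.29, 2.01], [-1.08, 1.49], [-3.29, 1.98], [-2.81, -0.18], [-2.99, 2.99]. Speed limits (rad/s): [2.57, 2.57, 3.01, 3.14, 3.14, 3.14].

## Interface

Orientations are given as a unit quaternion [x, y, z, w].
In Python, from workcell import ctrl gives the robot as it stands.
- The arm moves only by the shell command python3 -m jog 'ROWS' [OPENING]. ROWS is JSON, a list of rows, each a list of 4 numbers: the shift along the tool's x, y, z scaled (see below), then the turn about the tool's z scaled (see below). In form: [[dx, dy, dz, spin], ...]. A call has 1 to 8 rows; each row shifts and turns the commanded pose from where the row before left it, along the tool's axes as they then stand; what a row does not reach is not made up. The controller multiplies each number of a shift by 0.1 m and each number of a turn by 45 degrees. A row lasts 1/8 s, in which the tool goes at most 62.5 mm and 10.7 degrees, less where a joint would pass 70% of its speed; a pose out of reach is approached as far as the arm can. A call with a number of a shift or a turn outside -1 to 1 is refused whole. A call with a gripper value outside its range is refused whole. OPENING is the opening, from 0 (shut) to 1 (fully open), set as the call begins (- or left out, the last holds). The fingers move at their own pace and stop on an object; the grip force is fixed at half the most. Time passes only in rows, so rows that do not move let the fingers close. It gives the time, the measured TCP pose, the force and the opening at its end, in the units of the state.
- ctrl.read_state(): the state, without advancing time (a new reading comes with each control period).
- ctrl.get_image(name): name is "side" or "top" or "wrist"; returns the picture (420x560x3 uint8, red, green, blue); there is no depth.
- ctrl.camera_params(name): a dict with "mtx" (3x3 intrinsics, pixels), "R" (3x3) and "t" (3): a world point X has camera coordinates R X + t; the wrist camera has in their place "mount" (4x4, takes a point from camera to tool coordinates, whose origin is the TCP and whose axes are the flange's). Camera axes: x right, y down, z forward; pixel columns grow to the right and rows downward; lengths in m; the calibration is good to about 2 mm. A picture is of the moment at which its call begins: read the wrist's pose just before it. camera_params takes no time and is no camera call.
- ctrl.finish_job(): hands the job in, once; it reports no verdict.
The state is a dict: "t": time; "joints": joint angles; "qd": joint speeds; "joint_efforts": joint torques, N m; "tcp_pos": TCP position; "ee_rot": TCP orientation; "contact_force": force on the tool from outside, world axes, zero at the start; "ft_torque": the same for the moment, N m; "grip_width": finger opening in m.
Only numpy, scipy, OpenCV 4.12 (cv2) and the standard library are available. Lean on these libraries where they do the work, as an engineer would, in place of code of your own. Each camera call takes 0.05 s, during which the arm holds its last target. There are 200 camera calls.

## Working session

There is one attempt and no reset: what is moved stays moved. The work goes in short steps, Python scripts to look and compute and a shell command to move; the robot and the scene stay as the last step left them, time stands still between calls to the robot, and variables do not carry over. Pictures are saved under pics/ and viewed, about 8 in all and at most 12, crops included, and the job is handed in when it is done.

```bash
mkdir -p pics; ls; python3 - <<'E'
from workcell import ctrl
import cv2,numpy as np
s=ctrl.read_state();print({k:np.round(v,3).tolist() for k,v in s.items()},ctrl.tcp_to_tips)
for n in("top","side"):
    cv2.imwrite(f"pics/{n}0.png",ctrl.get_image(n)[:,:,::-1])
    p=ctrl.camera_params(n);print(n,{k:np.round(v,4).tolist() for k,v in p.items()})
print(ctrl.camera_params("wrist"))
E
```

```text
pics
{'t': 0.0, 'joints': [-0.827, 0.041, 0.084, -0.0, -1.615, -0.334], 'qd': [-0.0, 0.001, 0.001, 0.0, -0.0, 0.0], 'joint_efforts': [0.002, -36.821, 34.741, 6.932, -0.005, 0.0], 'tcp_pos': [0.239, -0.55, 0.404], 'ee_rot': [-0.203, 0.979, 0.001, -0.0], 'contact_force': [1.255, 0.14, -0.313], 'ft_torque': [0.007, 0.01, -0.004], 'grip_width': 0.085} 0.1734
top {'mtx': [[416.2591, 0.0, 274.3631], [0.0, 416.2591, 205.6342], [0.0, 0.0, 1.0]], 'R': [[-0.0281, -0.9996, 0.0023], [-0.9944, 0.0277, -0.1016], [0.1015, -0.0051, -0.9948]], 't': [0.017, 0.53, 0.9981]}
side {'mtx': [[489.215, 0.0, 287.8007], [0.0, 489.215, 201.3109], [0.0, 0.0, 1.0]], 'R': [[-0.9946, -0.1038, 0.0061], [-0.0813, 0.7401, -0.6676], [0.0647, -0.6645, -0.7445]], 't': [0.53, 0.0834, 1.4451]}
{'mtx': array([[355.15651808,   0.        , 277.1491589 ],
       [  0.        , 355.15651808, 208.906456  ],
       [  0.        ,   0.        ,   1.        ]]), 'mount': array([[ 9.68164322e-04, -9.46597336e-01, -3.22416728e-01,
         8.29422081e-02],
       [ 9.99999531e-01,  9.20323126e-04,  3.00817049e-04,
        -2.45507176e-04],
       [ 1.19749541e-05, -3.22416868e-01,  9.46597783e-01,
         3.10329269e-02],
       [ 0.00000000e+00,  0.00000000e+00,  0.00000000e+00,
         1.00000000e+00]])}
```

View pics/top0.png

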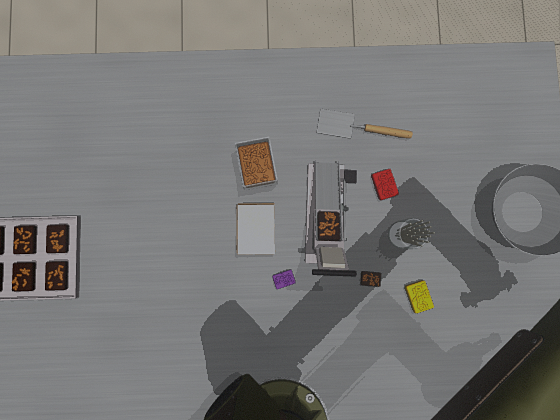

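View pics/side0.png

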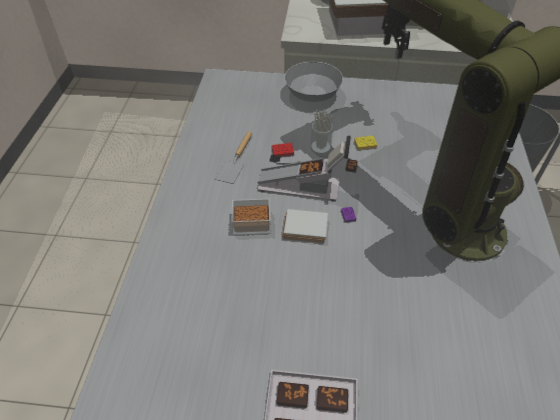

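Top view: the former runs with its pocket at (328,225), open end at about (327,163) and black pad at about (350,176). The down-slope direction is world +x, with the pad on its right (-y) side. Side view: same layout, with nothing close beside the pad except the red decoy. Next I measure roughly by colour and ray.

```bash
cat > h.py <<'E'
import cv2,numpy as np
from scipy.spatial.transform import Rotation as Ro
from workcell import ctrl
def cam(n,s=None):
    p=ctrl.camera_params(n)
    if n=="wrist":
        T=np.eye(4);T[:3,:3]=Ro.from_quat(s["ee_rot"]).as_matrix();T[:3,3]=s["tcp_pos"]
        C=T@p["mount"];return p["mtx"],C[:3,:3],C[:3,3]
    return p["mtx"],p["R"].T,-p["R"].T@p["t"]
def ray(c,uv,z):
    K,R,o=c;d=R@np.linalg.solve(K,[uv[0],uv[1],1.]);return o+d*(z-o[2])/d[2]
def proj(c,X):
    K,R,o=c;q=K@(R.T@(np.asarray(X)-o));return q[:2]/q[2]
def blobs(m,amin=20):
    return [(cv2.minAreaRect(c),cv2.contourArea(c)) for c in cv2.findContours(m.astype(np.uint8),cv2.RETR_EXTERNAL,cv2.CHAIN_APPROX_NONE)[0] if cv2.contourArea(c)>=amin]
E
python3 - <<'E'
from h import *
im=cv2.imread("pics/top0.png");c=cam("top")
x0,y0,x1,y1=290,150,430,300
cr=im[y0:y1,x0:x1];hsv=cv2.cvtColor(cr,cv2.COLOR_BGR2HSV)
for r,a in blobs(hsv[:,:,2]<60): print(np.add(r[0],(x0,y0)),np.round(r[1],1),r[2],a, ray(c,np.add(r[0],(x0,y0)),.058).round(3),ray(c,np.add(r[0],(x0,y0)),.092).round(3))
for uv in((327,163),(322,162),(314,163),(340,163),(308,262),(345,242)): print(uv,ray(c,uv,.02).round(3),ray(c,uv,.085).round(3))
cv2.imwrite("pics/c0.png",cv2.resize(cr,None,fx=4,fy=4,interpolation=cv2.INTER_CUBIC))
E
```

```text
[370.09837341 278.41804504] [20.2 14.6] 5.19442892074585 157.5 [ 0.349 -0.217  0.058] [ 0.352 -0.21   0.092]
[333.98648071 272.41892242] [44.1  6.1] 1.847610354423523 216.5 [ 0.366 -0.133  0.058] [ 0.368 -0.128  0.092]
[329. 226.] [28. 22.] 90.0 295.0 [ 0.475 -0.126  0.058] [ 0.473 -0.121  0.092]
[321.5 218.5] [15.  9.] 90.0 69.0 [ 0.493 -0.109  0.058] [ 0.491 -0.105  0.092]
[349.5 176. ] [12. 11.] 90.0 122.5 [ 0.594 -0.18   0.058] [ 0.588 -0.174  0.092]
(327, 163) [ 0.635 -0.133  0.02 ] [ 0.621 -0.124  0.085]
(322, 162) [ 0.638 -0.12   0.02 ] [ 0.624 -0.112  0.085]
(314, 163) [ 0.636 -0.1    0.02 ] [ 0.622 -0.093  0.085]
(340, 163) [ 0.634 -0.165  0.02 ] [ 0.621 -0.154  0.085]
(308, 262) [ 0.39  -0.076  0.02 ] [ 0.392 -0.071  0.085]
(345, 242) [ 0.436 -0.169  0.02 ] [ 0.436 -0.158  0.085]
```

View pics/c0.png

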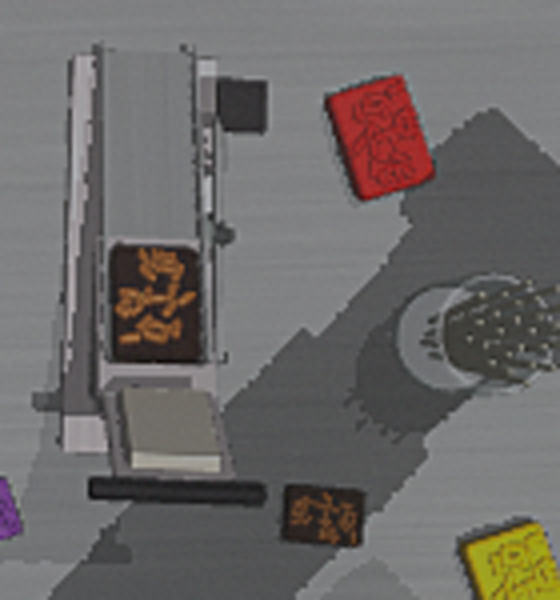

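The measurements agree with the drawing. The pad is at (0.594,-0.181) and the bar's top centre at (0.472,-0.121). The former's yaw is about -3.8°, which predicts the pad at (0.588,-0.182). I'll move above the midpoint, set the opening and look with the wrist camera.

```bash
python3 -m jog '[[-0.4,0.186,0,0],[-0.4,0.186,0,0],[-0.4,0.186,0,0],[-0.4,0.186,0,0],[-0.4,0.186,0,0],[-0.4,0.186,0,0],[-0.4,0.186,0,0],[-0.4,0.186,0,0]]' 0.465
python3 -m jog '[[-0.4,0.186,0,0],[-0.4,0.186,0,0],[-0.4,0.186,0,0],[-0.4,0.186,0,0],[0,0,0,0.2],[0,0,0,0.2],[0,0,0,0.2],[0,0,0,0]]'
python3 - <<'E'
from h import *
s=ctrl.read_state();im=ctrl.get_image("wrist")[:,:,::-1]
print(s["t"],s["tcp_pos"],Ro.from_quat(s["ee_rot"]).as_matrix().round(3).tolist(),s["grip_width"],ctrl.tcp_to_tips)
c=cam("wrist",s)
for X in([.594,-.181,.058],[.470,-.121,.085],[.637,-.132,.019],[.592,-.129,.0355]):print(X,proj(c,X).round())
np.savez("w1.npz",K=c[0],R=c[1],o=c[2]);cv2.imwrite("pics/w1.png",im)
E
```

```text
t: 1.1
tcp_pos: [0.4741, -0.285, 0.4043]
ee_rot: [-0.204, 0.979, 0.0, -0.0]
contact_force: [1.2, -0.5, -1.0]
grip_width: 0.0395
t: 2.1
tcp_pos: [0.5904, -0.1543, 0.4041]
ee_rot: [0.03, 1.0, 0.0, -0.0]
contact_force: [-0.7, 0.2, 0.4]
grip_width: 0.0395
2.1 [ 0.59042808 -0.15426229  0.40411766] [[-0.998, 0.06, -0.001], [0.06, 0.998, 0.0], [0.001, 0.0, -1.0]] 0.03946862916777862 0.1734
[0.594, -0.181, 0.058] [248. 189.]
[0.47, -0.121, 0.085] [313.  32.]
[0.637, -0.132, 0.019] [301. 216.]
[0.592, -0.129, 0.0355] [303. 178.]
```

View pics/w1.png

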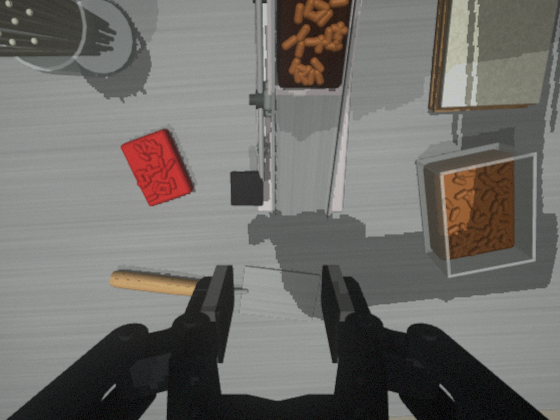

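Wrist view: the pad is at (247,188) and the middle of the open end at about (302,214). Both fall within 1–2 px of my predictions (248,189) and (301,216), and the two fingers straddle the right lines. Next I descend to just above the pad.

```bash
python3 -m jog '[[-0.03,0.0,0.3,0],[0,0,0.4,0],[0,0,0.4,0],[0,0,0.3,0],[0,0,0.15,0],[0,0,0,0],[0,0,0,0]]'
python3 - <<'E'
from h import *
s=ctrl.read_state();im=ctrl.get_image("wrist")[:,:,::-1];print(s["t"],s["tcp_pos"],s["contact_force"])
im2=ctrl.get_image("side")[:,:,::-1]
a=cv2.resize(im2[110:230,220:380],(640,480),interpolation=cv2.INTER_CUBIC)
cv2.imwrite("pics/w2.png",im);cv2.imwrite("pics/s2.png",a)
E
```

```text
t: 3.02
tcp_pos: [0.5939, -0.1546, 0.2515]
ee_rot: [0.03, 1.0, -0.0, 0.001]
contact_force: [-0.5, -0.1, -0.1]
grip_width: 0.0401
3.025 [ 0.59386213 -0.15460883  0.25145606] [-0.49347406 -0.14653174 -0.09846129]
```

View pics/w2.png

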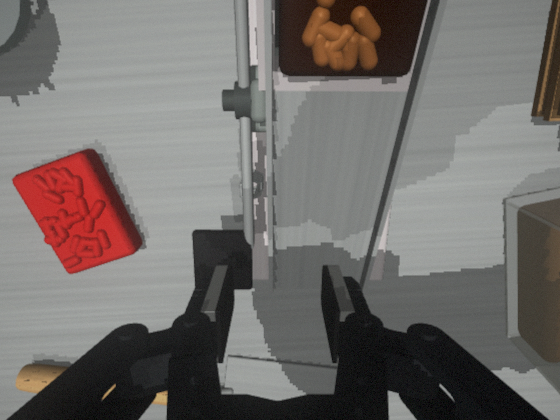

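View pics/s2.png

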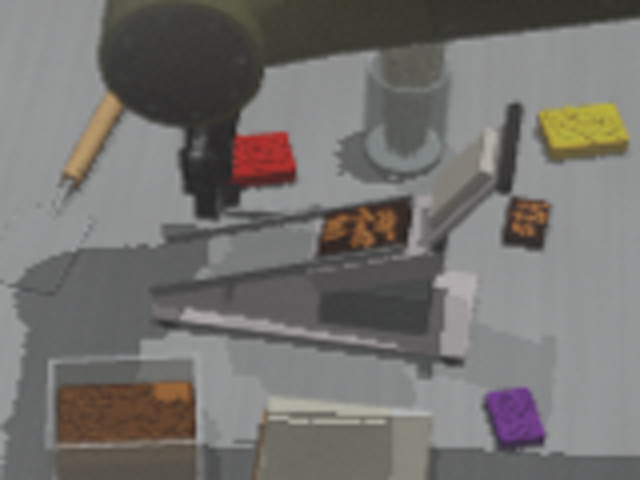

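```bash
python3 - <<'E'
from h import *
M=ctrl.camera_params("wrist");K=M["mtx"];Mi=np.linalg.inv(M["mount"])
for z in(.155,.165,.1734):
  print(z,[ (K@(Mi@[x,y,z,1])[:3]/(Mi@[x,y,z,1])[2])[:2].round().tolist() for y in(-.0345,-.02,.02,.0345) for x in(.011,-.011)])
s=ctrl.read_state();c=cam("wrist",s)
for X in([.594,-.181,.058],[.637,-.132,.019],[.592,-.129,.0355]):print(X,proj(c,X).round())
im=cv2.imread("pics/w2.png");r=blobs((im.max(2)<45)[225:300,170:262])
print(r)
for u in((193,230),(252,230),(193,289),(252,289)):print(ray(c,u,.058).round(4))
for u in((275,85),(412,85),(276,200),(382,200)):print(ray(c,u,.07 if u[1]<100 else .055).round(4))
E
```

```text
0.155 [[190.0, 280.0], [194.0, 326.0], [227.0, 280.0], [229.0, 326.0], [328.0, 280.0], [325.0, 327.0], [364.0, 280.0], [360.0, 327.0]]
0.165 [[196.0, 268.0], [199.0, 312.0], [230.0, 268.0], [232.0, 312.0], [325.0, 268.0], [322.0, 312.0], [359.0, 268.0], [355.0, 312.0]]
0.1734 [[200.0, 259.0], [203.0, 301.0], [232.0, 259.0], [234.0, 301.0], [322.0, 259.0], [320.0, 301.0], [355.0, 259.0], [351.0, 301.0]]
[0.594, -0.181, 0.058] [225. 262.]
[0.637, -0.132, 0.019] [316. 290.]
[0.592, -0.129, 0.0355] [322. 236.]
[(((32.27947998046875, 56.4039306640625), (18.23859214782715, 37.864898681640625), 7.594644546508789), 447.5), (((61.739341735839844, 36.7672119140625), (73.06354522705078, 41.856937408447266), 76.75948333740234), 1651.5)]
[ 0.5753 -0.195   0.058 ]
[ 0.577 -0.166  0.058]
[ 0.6084 -0.1996  0.058 ]
[ 0.6102 -0.1688  0.058 ]
[ 0.5104 -0.1504  0.07  ]
[ 0.5137 -0.0958  0.07  ]
[ 0.5632 -0.1533  0.055 ]
[ 0.5663 -0.1017  0.055 ]
```

Measured pad centre (0.593,-0.182), size 33×30 mm, as given; the centre line at the stop is y≈-0.129. The fingers stand at y≈-0.182 and -0.128, so they are aligned. I'll go down to contact.

```bash
python3 -m jog '[[0,0,0.1,0],[0,0,0.06,0],[0,0,0,0],[0,0,0,0]]'
python3 -m jog '[[0,0,0.03,0],[0,0,0,0],[0,0,0,0]]'
python3 -m jog '[[0,0,0.03,0],[0,0,0,0],[0,0,0,0]]'
```

```text
t: 3.62
tcp_pos: [0.5934, -0.1545, 0.2337]
ee_rot: [0.031, 1.0, -0.0, -0.0]
contact_force: [0.9, 0.2, 0.5]
grip_width: 0.0396
t: 4.0
tcp_pos: [0.5934, -0.1545, 0.2307]
ee_rot: [0.031, 1.0, 0.0, -0.0]
contact_force: [0.5, -0.1, 0.9]
grip_width: 0.0397
t: 4.38
tcp_pos: [0.5934, -0.1545, 0.2278]
ee_rot: [0.031, 1.0, -0.0, 0.0]
contact_force: [0.2, -0.7, 1.2]
grip_width: 0.0398
```

```bash
python3 -m jog '[[0,0,0.03,0],[0,0,0.03,0],[0,0,0,0]]'
python3 - <<'E'
from h import *
im=ctrl.get_image("wrist")[:,:,::-1];cv2.imwrite("pics/w3.png",im)
E
```

```text
t: 4.75
tcp_pos: [0.5933, -0.1545, 0.2214]
ee_rot: [0.031, 1.0, -0.0, -0.0]
contact_force: [-1.5, 0.4, 3.1]
grip_width: 0.0395
```

View pics/w3.png

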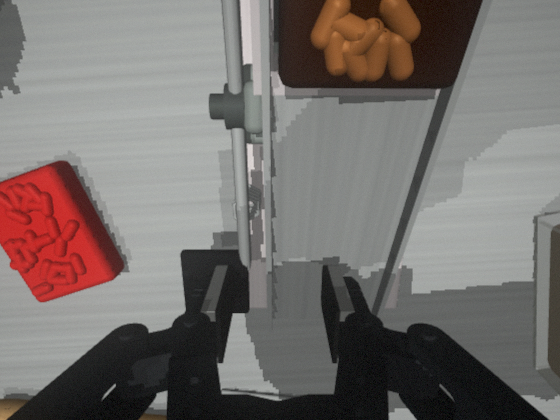

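Finger A is on the pad (about 3 N), finger B stands between the lips, and the bar is still in its pocket. I'll press on through to the stop.

```bash
python3 -m jog '[[0,0,0.03,0],[0,0,0.03,0],[0,0,0.02,0],[0,0,0,0],[0,0,0,0],[0,0,0,0]]'
python3 - <<'E'
from h import *
im=ctrl.get_image("wrist")[:,:,::-1];cv2.imwrite("pics/w4.png",im)
E
```

```text
t: 5.55
tcp_pos: [0.5936, -0.1547, 0.2159]
ee_rot: [0.031, 1.0, -0.001, 0.001]
contact_force: [-7.1, 1.9, 12.4]
grip_width: 0.0399
```

View pics/w4.png

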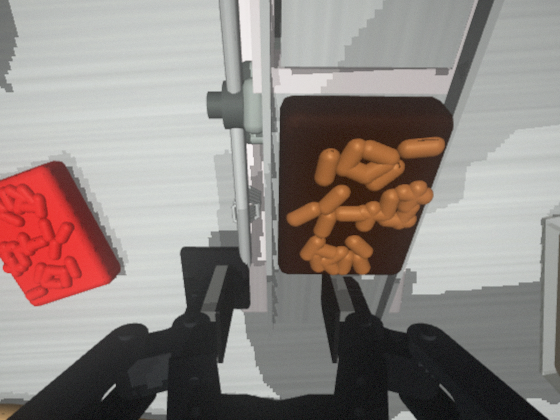

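The bar has popped out and rests against finger B: its front edge is at row 273, its rear at row 97, and the pocket edge at row 70–90. I'll check its position and that it is still.

```bash
cat > chk.py <<'E'
from h import *
import sys
s=ctrl.read_state();im=ctrl.get_image("wrist")[:,:,::-1];cv2.imwrite(sys.argv[1],im);c=cam("wrist",s)
th=np.radians(22);ya=np.radians(-3.6);ex=np.array([np.cos(ya)*np.cos(th),np.sin(ya)*np.cos(th),-np.sin(th)]);n=np.array([np.cos(ya)*np.sin(th),np.sin(ya)*np.sin(th),np.cos(th)])
O=np.array([.470,-.121,.085])
def sl(u,h):
    d=c[1]@np.linalg.solve(c[0],[*u,1.]);P=c[2]+d*(((O+n*h-c[2])@n)/(d@n));return (P-O)@ex,(P-O)@np.cross(n,ex)
hsv=cv2.cvtColor(im,cv2.COLOR_BGR2HSV);m=(hsv[:,:,0]<20)&(hsv[:,:,1]>110)
m[:,:275]=0;m[300:]=0;m[:,460:]=0
cs=np.vstack([k for k in cv2.findContours(m.astype(np.uint8),0,1)[0] if cv2.contourArea(k)>100])
x,y,w,h=cv2.boundingRect(cs);print("box",x,y,w,h)
a=sl((x+w/2,y),18);a=sl((x+w/2,y),.018);b=sl((x+w/2,y+h),.018)
print("top edge x",np.round(a,4),"front x",np.round(b,4),"centre",(a[0]+b[0])/2)
print(s["t"],s["tcp_pos"].round(4),s["contact_force"].round(2))
E
python3 chk.py pics/a.png; python3 -m jog '[[0,0,0,0],[0,0,0,0]]'; python3 chk.py pics/b.png
```

```text
box 282 111 163 164
top edge x [ 0.0453 -0.0027] front x [0.1156 0.0087] centre 0.08041827208939727
5.6 [ 0.5936 -0.1546  0.2159] [-5.9   1.7  12.09]
t: 5.9
tcp_pos: [0.5936, -0.1547, 0.2159]
ee_rot: [0.031, 1.0, -0.001, 0.001]
contact_force: [-6.2, 1.7, 12.2]
grip_width: 0.0391
box 284 112 161 163
top edge x [ 0.0455 -0.0024] front x [0.1155 0.009 ] centre 0.08052155733625596
5.9 [ 0.5936 -0.1547  0.2159] [-6.15  1.65 12.15]
```

The bar measures 70 mm long with its centre 80 mm down the slope, and it isn't moving. I'll ease the pad force slightly and nudge 1 mm uphill so the light contact is certain.

```bash
python3 -m jog '[[0.01,0,-0.015,0],[0,0,0,0],[0,0,0,0],[0,0,0,0],[0,0,0,0]]'; python3 chk.py pics/c.png
```

```text
t: 6.58
tcp_pos: [0.5931, -0.1546, 0.2163]
ee_rot: [0.031, 1.0, -0.0, 0.001]
contact_force: [-0.1, -1.1, 6.4]
grip_width: 0.0398
box 284 111 161 164
top edge x [ 0.0448 -0.0023] front x [0.1153 0.0092] centre 0.08008705012898495
6.575 [ 0.5931 -0.1546  0.2163] [-0.06 -1.08  6.36]
```

View pics/c.png

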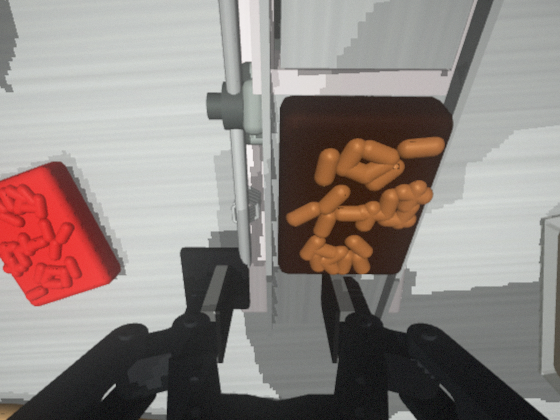

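The bar followed the 0.5 mm nudge, so it is touching the finger. It lies flat and still, and the wrist force has dropped to about 6 N, nearly all vertical from the pad. I'm handing in.

```bash
python3 -c "
from workcell import ctrl
print(ctrl.finish_job())"
```

```text
the job is handed in; nothing more can be done
None
```

I pressed the lever pad down to its stop with one finger. The bar popped out and the other finger, already standing between the lips at the stop place, caught it. I handed the job in at about 6.6 s with the finger still holding the bar.

- **Bar position:** its centre is about 80 mm down the slope (69–150 mm allowed), and its measured length is 70 mm as given. It did not move between pictures 0.3 s apart.
- **Contact:** the bar followed a final uphill nudge of about 0.5 mm, so the finger is touching it. I could not measure the finger-to-bar force on its own.
- **Wrist force:** while pressing, it briefly showed 12 N vertical and about 6–7 N sideways. I eased off, and it ended at about 6 N, nearly all vertical from the pad.
- **Bystanders:** nothing came near them and I saw no sign of contact. I did not take a last overhead picture to check their positions.

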